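Clear two piles of desk things into their trays

TASK

Take the two piles on the writing desk apart and put each of the five things into the low wooden tray made for it, the one of its own outline and just a little larger: the disk drive in the large oblong tray, the tin in the square one, the staple box in the small oblong one, the tape roll in the larger round one and the brass weight in the smaller round one. Set each thing down inside its tray, lying flat on the tray's floor the same way up as it lay in the pile, and do not drop anything.

Things in the scene. Friction and masses are not known exactly. Their poses are not given: they have to be found in the camera images.
- drive: portable disk drive, oblong aluminium box with rounded edges, 100 (x) x 56 (y) x 20 high, 0.16 kg; bottom layer of one of two piles. Origin: centre of its underside; x along its length, y across its width, z up
- tin: flat square closed steel tin, 62 x 62 x 20 high, 0.11 kg; bottom layer of the other pile. Origin: centre of its underside; x and y square to its sides, z up
- tape: roll of black cloth tape lying flat, a ring 54 across with a 25 mm hole, 18 high, 0.05 kg; lies on the drive or on the tin. Origin: on its axis at its underside; z up
- staples: small oblong cardboard box of staples, 64 (x) x 36 (y) x 18 high, 0.07 kg; lies on whichever of drive and tin the tape does not. Origin: centre of its underside; x along its length, y across, z up
- weight: round brass paperweight, disc 36 across, 20 high, straight sides to 17 mm then a bevel, 0.15 kg; tops the pile that has the tape. Origin: centre of its underside; z up
- tray_drive: fixed low wooden tray, dark rim, pale floor; floor top 3 mm and rim top 8 mm above the desk, rim 5 mm thick; large oblong, inside 120 (x) x 76 (y). Origin: centre of its underside, on the desk (z = 0); x along its length, y across, z up
- tray_tin: fixed low wooden tray, dark rim, pale floor; floor top 3 mm and rim top 8 mm above the desk, rim 5 mm thick; square, inside 82 x 82. Origin: centre of its underside, on the desk (z = 0); x and y square to its sides, z up
- tray_tape: fixed low wooden tray, dark rim, pale floor; floor top 3 mm and rim top 8 mm above the desk, rim 5 mm thick; larger round one, inside 74 across. Origin: centre of its underside, on the desk (z = 0); z up
- tray_staples: fixed low wooden tray, dark rim, pale floor; floor top 3 mm and rim top 8 mm above the desk, rim 5 mm thick; small oblong, inside 84 (x) x 56 (y). Origin: centre of its underside, on the desk (z = 0); x along its length, y across, z up
- tray_weight: fixed low wooden tray, dark rim, pale floor; floor top 3 mm and rim top 8 mm above the desk, rim 5 mm thick; smaller round one, inside 56 across. Origin: centre of its underside, on the desk (z = 0); z up
Mind the look-alikes: they are no part of the job. Of the things shaped like the tape, the black one is meant.

How it is judged:
By the outcome, as a careful person would: the job done as asked, in the order asked, and still so for the second after the job is handed in, with the robot touching nothing.
It also fails if it takes over 128 s, if anything falls off the work surface, if the arm or the gripper's body presses on something with over 40 N, if the wrist force passes 120 N, or if a joint passes its speed limit or range.

ROBOT

A 7-joint arm with a two-finger parallel gripper is mounted at the origin on the work surface. World frame = base frame: x ahead of the robot, y to its left, z up, the work surface at z = 0. Lengths are in m, angles in degrees, forces in N, time in s.
With the tool pointing down it reaches from about 0.4 to 0.75 m from the base axis. Payload 19.5 kg.
Tool frame: the origin (TCP) lies midway between the tips of the shut fingers; the grasp point (between the pads) lies 19 mm behind it; z points along the fingers, y is the line along which they close (so a half turn about z gives the same grasp; the last joint's range is limited). The gripper opens to 85 mm and grips with 20 to 120 N. Pads are 22 mm wide; open, the fingers measure 114 mm over their backs; the gripper's body (76 mm by 85 mm) begins 54 mm behind the grasp point. The pads swing forward as they close: fully open they stand 13 mm farther back than shut.
Start: joints at [74.616, 40.479, -1.581, 85.061, 1.261, 54.483, -4.326], TCP at [0.129, -0.56, 0.231] pointing down, gripper open.
Joint ranges: [-155.06, 155.06], [-18.47, 123.98], [-90, 86.84], [0, 140.48], [-83.41, 263.41], [0, 116], [-161.91, 161.91]. Speed limits (degrees/s): [108.29, 108.29, 147.25, 147.25, 172.46, 172.46, 172.46].

INTERFACE

Orientations are given as a 3x3 rotation matrix whose columns are the frame's x, y, z axes.
In Python, from bench import ctrl, imaging gives the robot as it stands.
- The arm moves only by the shell command python3 -m jog 'ROWS' [FORCE]. ROWS is JSON, a list of rows, each a list of 3 entries, a list of its own where there are three numbers: the shift along the tool's x, y, z in cm, then the turn, a rotation vector about the tool's x, y, z in degrees, then the finger opening in cm, from 0 to 8.54. In form: [[[tx, ty, tz], [rx, ry, rz], claw], ...]. A call has 1 to 12 rows; each row shifts and turns the commanded pose from where the row before left it, along the tool's axes as they then stand; what a row does not reach is not made up. A row lasts 1/10 s, in which the tool goes at most 50 mm and 8.59 degrees, less where a joint would pass 70% of its speed; a pose out of reach is approached as far as the arm can. A call with a gripper value outside its range is refused whole. The fingers move at their own pace and stop on an object; FORCE is the grip in N (left out, the last holds). Time passes only in rows, so rows that do not move let the fingers close. It gives the time, the measured TCP pose, the force, the opening and the grip force at its end, in the units of the state.
- ctrl.observe(): the state, without advancing time (a new reading comes with each control period).
- imaging.capture(name): name is "scene" or "top"; returns a dict with "pixels" (420x560x3 uint8, red, green, blue), "range_z" (420x560 float32, m along the optical axis (not along the pixel's ray), 0 where there is no reading), "vfov" (degrees; the focal length in pixels is half the picture's height over the tangent of half this angle, whatever the lens; pixels are square), "cx", "cy" (the principal point, pixels), "distortion" ([k1, k2, p1, p2, k3] as OpenCV has them; the pictures are not rectified), "rvec" (rotation vector, rad) and "tvec" (3), from world to camera coordinates, as OpenCV has them. Camera axes: x right, y down, z forward; pixel columns grow to the right and rows downward; lengths in m; the calibration is good to about 2 mm. A picture is of the moment at which its call begins.
- ctrl.sign_off(): hands the job in; it is judged then, once.
The state is a dict: "t": time; "q": joint angles; "dq": joint speeds; "joint_efforts": joint torques, N m; "tcp_pos": TCP position; "tcp_rot": TCP orientation; "wrist_force": force on the tool from outside, world axes, zero at the start; "wrist_torque": the same for the moment, N m; "finger_gap": finger opening in m; "grip_force": force on a finger pad.
Only numpy, scipy, OpenCV 4.12 (cv2) and the standard library are available. Lean on these libraries where they do the work, as an engineer would, in place of code of your own. Each camera call takes 0.05 s, during which the arm holds its last target. There are 200 camera calls.

## Working session

There is one attempt and no reset: what is moved stays moved. The work goes in short steps, Python scripts to look and compute and a shell command to move; the robot and the scene stay as the last step left them, time stands still between calls to the robot, and variables do not carry over. Pictures are saved under pics/ and viewed, at most 14 in all, crops included, and the job is handed in when it is done.

```bash
mkdir -p pics; ls; cat > h.py <<'E'
import numpy as np, cv2
from bench import ctrl, imaging
def cap(n):
    c=imaging.capture(n); h=c['pixels'].shape[0]
    f=h/2/np.tan(np.radians(c['vfov'])/2)
    c['K']=np.array([[f,0,c['cx']],[0,f,c['cy']],[0,0,1]]); c['D']=np.array(c['distortion'],float)
    c['R']=cv2.Rodrigues(np.array(c['rvec'],float))[0]; c['t']=np.array(c['tvec'],float).ravel(); return c
def ray(c,px):
    u=cv2.undistortPoints(np.array(px,float).reshape(-1,1,2),c['K'],c['D']).reshape(-1,2)
    d=np.c_[u,np.ones(len(u))]@c['R']; return -c['R'].T@c['t'],d
def plane(c,px,z):
    o,d=ray(c,px); return o+d*((z-o[2])/d[:,2])[:,None]
def cloud(c):
    h,w=c['range_z'].shape; v,u=np.mgrid[:h,:w]
    x=cv2.undistortPoints(np.c_[u.ravel(),v.ravel()].astype(float).reshape(-1,1,2),c['K'],c['D']).reshape(-1,2)
    Z=c['range_z'].ravel()[:,None]; P=(np.c_[x,np.ones(len(x))]*Z-c['t'])@c['R']; P[Z[:,0]==0]=np.nan
    return P.reshape(h,w,3)
def save(c,n): cv2.imwrite('pics/'+n,c['pixels'][:,:,::-1])
E
python3 - <<'E'
from h import *
for n in('top','scene'):
    c=cap(n); save(c,n+'0.png'); print(n,c['vfov'],c['D'],-c['R'].T@c['t'],c['R'][2])
s=ctrl.observe(); print(s)
E
```

```text
pics
top 46.80523395395243 [-0.08667399  0.          0.          0.          0.        ] [0.39465698 0.01417018 0.91153218] [ 0.10017568 -0.01568782 -0.99484608]
scene 42.59996313340253 [-0.19064503  0.          0.          0.          0.        ] [1.37382816 0.13462625 0.72535124] [-0.80872095 -0.12971821 -0.57371039]
{'t': 0.1, 'q': array([74.61692626, 40.50848419, -1.58365472, 85.07994618,  1.25876378,
       54.48398145, -4.32410028]), 'dq': array([-0.06936947,  0.02093989,  0.12195525, -0.095491  , -0.00700349,
        0.03919782, -0.00711211]), 'joint_efforts': array([ 3.05619120e-03, -8.84297419e+01,  1.23725496e+00, -2.36453873e+01,
        1.72002555e-02,  4.89406841e-03,  1.10834189e-04]), 'tcp_pos': array([ 0.12925345, -0.56004692,  0.23090009]), 'tcp_rot': array([[ 9.74387770e-01,  2.24874254e-01, -2.06450634e-04],
       [ 2.24874349e-01, -9.74387316e-01,  9.41102264e-04],
       [ 1.04667910e-05, -9.63423988e-04, -9.99999536e-01]]), 'wrist_force': array([0.10473323, 0.75280826, 0.68804793]), 'wrist_torque': array([ 0.00376448,  0.01894986, -0.03332665]), 'grip_force': 0.0, 'finger_gap': 0.08531257259048147}
```

View pics/top0.png

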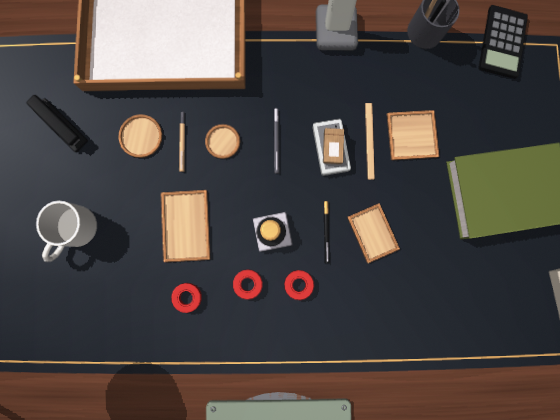

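View pics/scene0.png

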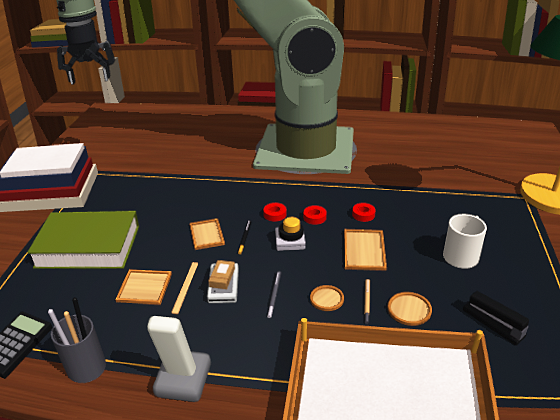

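Top view: drive and staples pile at (332,147), tin, tape and weight pile at (272,231). Trays: tape (140,136), weight (222,141), drive (186,226), tin (413,135), staples (373,233). The red rings are look-alikes. The scene view agrees.

```bash
cat > meas.py <<'E'
from h import *
def near(cm,p,):
    lab=cv2.connectedComponents(cm.astype(np.uint8))[1]; y,x=np.nonzero(lab)
    i=np.argmin((x-p[0])**2+(y-p[1])**2); return (lab==lab[y[i],x[i]])
def rect(P2):
    (c,s,a)=cv2.minAreaRect((P2*1000).astype(np.float32))
    if s[0]<s[1]: s=s[::-1]; a+=90
    return np.round(c,1),np.round(s,1),round((a+90)%180-90,1)
def contour(m,c,z):
    k=max(cv2.findContours(m.astype(np.uint8),cv2.RETR_EXTERNAL,cv2.CHAIN_APPROX_NONE)[0],key=cv2.contourArea).reshape(-1,2)
    return plane(c,k,z)[:,:2]
E
python3 - <<'E'
from meas import *
c=cap('top'); P=cloud(c); hsv=cv2.cvtColor(c['pixels'],cv2.COLOR_RGB2HSV)
H,S,V=[hsv[...,i].astype(int) for i in range(3)]
wood=(H<25)&(S>60)&(V>60)
for n,p in dict(tape=(140,136),weight=(222,141),drive=(186,226),tin=(413,135),staples=(373,233)).items():
    m=near(wood,p); q=contour(m,c,.008)
    print(n,m.sum(),rect(q),'floorz',np.nanmedian(P[p[1]-4:p[1]+5,p[0]-4:p[0]+5,2]))
    if n in('tape','weight'): print(cv2.minEnclosingCircle((q*1000).astype(np.float32)))
for n,p in dict(tinpile=(272,231),drivepile=(332,147)).items():
    sub=(slice(p[1]-32,p[1]+33),slice(p[0]-28,p[0]+29))
    z=P[sub][...,2]; print(n,np.histogram(z[np.isfinite(z)],bins=np.arange(-.01,.08,.005)))
    for y in range(p[1]-32,p[1]+33,4): print(' '.join('%3.0f'%(1000*P[y,x,2]) for x in range(p[0]-28,p[0]+29,3)))
for p in((332,130),(272,214),(343,147),(272,231),(272,242),(334,149),(345,168),(260,245)): print(p,hsv[p[1],p[0]],P[p[1],p[0]].round(4))
E
python3 -c "
import cv2
a=cv2.imread('pics/top0.png')
b=cv2.imread('pics/scene0.png')
f=lambda i,x,y:cv2.resize(i[y-40:y+40,x-40:x+40],(400,400),interpolation=cv2.INTER_CUBIC)
cv2.imwrite('pics/crop.png',cv2.hconcat([f(a,272,231),f(a,332,147)]))"
```

```text
tape 1502 (array([626.4, 261. ]), array([84.2, 83.3]), -0.5) floorz 0.003348404900596469
((626.5856323242188, 260.68646240234375), 42.741207122802734)
weight 969 (array([614.2, 103. ]), array([66.2, 64.7]), 0.2) floorz 0.003409336019301658
((614.5316772460938, 102.89354705810547), 33.78955841064453)
drive 3307 (array([453.8, 172. ]), array([131.7,  88.1]), 3.0) floorz 0.003043275023040364
tin 2312 (array([ 626.8, -262.5]), array([95.7, 94.4]), -86.6) floorz 0.0033716040451421646
staples 1835 (array([ 437.9, -180.5]), array([95.9, 68.1]), 22.9) floorz 0.0032424110626801646
tinpile (array([   0,  943, 1604,    7,   16,  241,  186,    2,   17,  323,   33,
          2,   32,  260,   22,    0,    0]), array([-0.01 , -0.005,  0.   ,  0.005,  0.01 ,  0.015,  0.02 ,  0.025,
        0.03 ,  0.035,  0.04 ,  0.045,  0.05 ,  0.055,  0.06 ,  0.065,
        0.07 ,  0.075]))
 -2   4  -1   2  -2  -2  -0  -0   3  -2   4   2   5   0  -1  -2   1   1  -1
  4   3  -0  -0  -2   2   1  -0   0  -1  -0   2   1  -3   1   0   2  -2  -1
  0  -2   2   1   2   4  -3  -0   1   0   0   2   0   2  -3   3   0   3  -0
[... 2345 characters left out ...]
 -3
 -2   2   0  -1   0  -1  19  23  20  21  18  18  18  20  16  22   0  -3  -1
  1   1  -1   2  -1   1  20  18  22  19  21  21  14  18  10  -2   1   1  -1
 -1  -3   1   1   4   0  -1  -1   1   4  -1  -1   5   0   1   2   1  -2  -3
  1  -0  -0  -2   1   2  -1   0   1   1  -2   2  -1   0  -1   3   1  -1  -1
(332, 130) [ 15 109 191] [ 0.6265 -0.1027  0.0396]
(272, 214) [128  18 114] [0.4734 0.0088 0.0179]
(343, 147) [ 15  79 126] [ 0.5949 -0.1226  0.0376]
(272, 231) [ 19 130 241] [0.4399 0.0093 0.0576]
(272, 242) [90  7 35] [0.4213 0.0092 0.0335]
(334, 149) [  4   7 244] [ 0.5916 -0.1061  0.0355]
(345, 168) [ 90   1 225] [ 0.559  -0.1283  0.0192]
(260, 245) [140  10 223] [0.4163 0.0312 0.021 ]
```

View pics/crop.png

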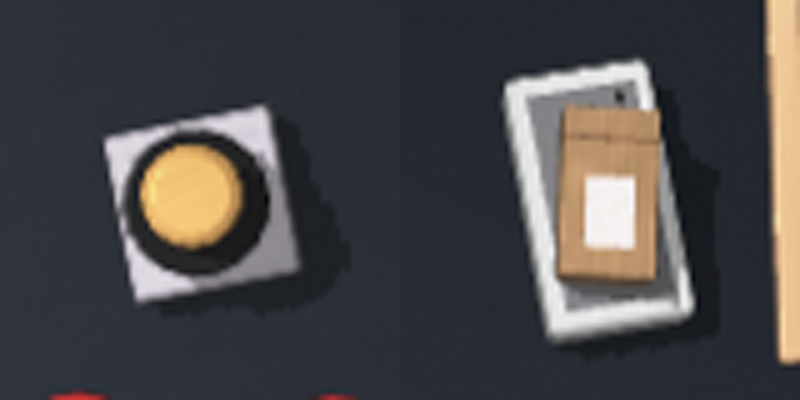

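The crops show the weight on the tape on the tin (left) and the staples askew on the drive (right). Next I measure both tops and work out the first move.

```bash
cat > plan.py <<'E'
import sys; from h import *
def plan(x,y,z,yaw=None):
    s=ctrl.observe(); R=np.array(s['tcp_rot']); p=np.array(s['tcp_pos'])
    d=R.T@(np.array([x,y,z])-p)*100; cy=np.degrees(np.arctan2(R[1,0],R[0,0]))
    t=cy if yaw is None else yaw
    rz=-((t-cy+90)%180-90)  # tool z is down
    print('shift cm',d.round(2),'rz',round(rz,1),'| at',p.round(4),'yaw',round(cy,1),'tilt',R[:2,2].round(4),'gap',round(s['finger_gap'],4),'grip',s['grip_force'],'q7',s['q'][6].round(0),'t',s['t'])
if __name__=='__main__': plan(*map(float,sys.argv[1:]))
E
python3 - <<'E'
from meas import *
c=cap('top'); P=cloud(c); hsv=cv2.cvtColor(c['pixels'],cv2.COLOR_RGB2HSV)
H,S,V=[hsv[...,i].astype(int) for i in range(3)]; Z=P[...,2]
box=lambda p,r:(np.abs(np.mgrid[:420,:560][1]-p[0])<r)&(np.abs(np.mgrid[:420,:560][0]-p[1])<r)
m=near(box((272,231),28)&(S>80)&(V>80)&(H<40),(270,231)); q=contour(m,c,.057)
print('weight',cv2.minEnclosingCircle((q*1000).astype(np.float32)),np.nanmean(P[m],0)); 
m=box((272,231),28)&(Z>.03); q=contour(m,c,.038); print('tape+w',cv2.minEnclosingCircle((q*1000).astype(np.float32)))
m=box((272,231),28)&(Z>.012); q=contour(m,c,.02); print('tin',rect(q))
b=box((332,147),32)
m=b&(Z>.03); q=contour(m,c,.038); print('staples z',rect(q))
m=near(b&(H<30)&(S>60)&(V>60),(332,130)); m=cv2.morphologyEx(m.astype(np.uint8),cv2.MORPH_CLOSE,np.ones((3,3))); q=contour(m,c,.038); print('staples c',rect(q))
m=b&(Z>.012); q=contour(m,c,.02); print('drive z',rect(q))
m=near(b&(((V>140)&(S<60))|(Z>.012)),(332,147)); q=contour(m,c,.02); print('drive c',rect(q))
E
python3 plan.py .40 -.30 .23; 
```

```text
weight ((442.3183898925781, 13.245438575744629), 18.34880828857422) [0.44249424 0.01318936 0.05621655]
tape+w ((441.5198974609375, 11.483457565307617), 26.796295166015625)
tin (array([442.1,   9.4]), array([62.1, 61.7]), -79.0)
staples z (array([ 597.5, -104.6]), array([65.1, 37. ]), -3.8)
staples c (array([ 597.9, -104.1]), array([66.6, 37. ]), -1.4)
drive z (array([ 599.9, -103. ]), array([100.4,  57. ]), 9.4)
drive c (array([ 599.9, -103. ]), array([100.4,  57. ]), 9.4)
shift cm [ 32.23 -19.26   0.11] rz -0.0 | at [ 0.1293 -0.5601  0.231 ] yaw 13.0 tilt [-0.0002  0.0007] gap 0.0855 grip 0.0 q7 -4.0 t 0.2
```

```bash
python3 -m jog '[[[2.7,-1.6,0],[0,0,0],6],[[2.7,-1.6,0],[0,0,0],6],[[2.7,-1.6,0],[0,0,0],6],[[2.7,-1.6,0],[0,0,0],6],[[2.7,-1.6,0],[0,0,0],6],[[2.7,-1.6,0],[0,0,0],6],[[2.7,-1.6,0],[0,0,0],6],[[2.7,-1.6,0],[0,0,0],6],[[2.7,-1.6,0],[0,0,0],6],[[2.7,-1.6,0],[0,0,0],6],[[2.7,-1.6,0],[0,0,0],6],[[2.7,-1.6,0],[0,0,0],6]]' 40
python3 plan.py .4423 .0132 .16
python3 -m jog '[[[1.1,-2.9,0.7],[0,0,0],6],[[1.1,-2.9,0.7],[0,0,0],6],[[1.1,-2.9,0.7],[0,0,0],6],[[1.1,-2.9,0.7],[0,0,0],6],[[1.1,-2.9,0.7],[0,0,0],6],[[1.1,-2.9,0.7],[0,0,0],6],[[1.1,-2.9,0.7],[0,0,0],6],[[1.1,-2.9,0.7],[0,0,0],6],[[1.1,-2.9,0.7],[0,0,0],6],[[1.1,-2.9,0.7],[0,0,0],6],[[0,0,0],[0,0,0],6],[[0,0,0],[0,0,0],6]]'
python3 plan.py .4423 .0132 .045
```

```text
t: 1.4
tcp_pos: [0.4026, -0.2993, 0.2313]
tcp_rot: [[0.974, 0.225, -0.0], [0.225, -0.974, 0.0], [-0.0, -0.0, -1.0]]
wrist_force: [0.2, -0.1, 1.0]
finger_gap: 0.0598
grip_force: 0.0
shift cm [ 10.89 -29.56   7.13] rz -0.0 | at [ 0.4026 -0.2993  0.2313] yaw 13.0 tilt [-0.0001  0.0002] gap 0.0598 grip 0.0 q7 -42.0 t 1.4
t: 2.6
tcp_pos: [0.4437, 0.0072, 0.1612]
tcp_rot: [[0.974, 0.226, -0.0], [0.226, -0.974, -0.0], [-0.0, 0.0, -1.0]]
wrist_force: [-0.4, -0.3, -0.3]
finger_gap: 0.0598
grip_force: 0.0
shift cm [ 0.   -0.62 11.62] rz -0.0 | at [0.4437 0.0072 0.1612] yaw 13.1 tilt [-0.0004 -0.0001] gap 0.0598 grip 0.0 q7 -74.0 t 2.6
```

```bash
python3 -m jog '[[[0,-0.6,0],[0,0,0],6],[[0,0,2.5],[0,0,0],6],[[0,0,2.5],[0,0,0],6],[[0,0,2.5],[0,0,0],6],[[0,0,2],[0,0,0],6],[[0,0,1.1],[0,0,0],6],[[0,0,1.0],[0,0,0],6],[[0,0,0],[0,0,0],6]]'
python3 -m jog '[[[0,0,0],[0,0,0],4.5],[[0,0,0],[0,0,0],4],[[0,0,0],[0,0,0],3],[[0,0,0],[0,0,0],3],[[0,0,0],[0,0,0],3],[[0,0,0],[0,0,0],3]]'
python3 plan.py .6145 .103 .17
```

```text
t: 3.4
tcp_pos: [0.4423, 0.0126, 0.0448]
tcp_rot: [[0.975, 0.224, -0.001], [0.224, -0.975, 0.0], [-0.001, -0.0, -1.0]]
wrist_force: [-0.2, -0.2, 1.1]
finger_gap: 0.0601
grip_force: 0.0
t: 4.0
tcp_pos: [0.4428, 0.0129, 0.0461]
tcp_rot: [[0.974, 0.225, 0.001], [0.225, -0.974, 0.0], [0.001, 0.0, -1.0]]
wrist_force: [-1.3, -0.7, 12.9]
finger_gap: 0.0339
grip_force: 38.5
shift cm [ 18.78  -4.92 -12.36] rz -0.0 | at [0.4428 0.0129 0.0461] yaw 13.0 tilt [0.0012 0.0002] gap 0.0339 grip 38.501784548861906 q7 -74.0 t 4.0
```

```bash
python3 -m jog '[[[0,0,0],[0,0,0],4.5],[[0,0,0],[0,0,0],4.5],[[0,0,0.2],[0,0,0],4.5],[[0,0,0],[0,0,0],4.5]]'
python3 -m jog '[[[0,0,0],[0,0,0],4],[[0,0,0],[0,0,0],3.5],[[0,0,0],[0,0,0],3],[[0,0,0],[0,0,0],3],[[0,0,0],[0,0,0],3]]' 30
```

```text
t: 4.4
tcp_pos: [0.4424, 0.0129, 0.0432]
tcp_rot: [[0.974, 0.225, -0.0], [0.225, -0.974, 0.0], [-0.0, -0.0, -1.0]]
wrist_force: [-0.3, 0.4, -0.0]
finger_gap: 0.0451
grip_force: 0.0
t: 4.9
tcp_pos: [0.4424, 0.0128, 0.0435]
tcp_rot: [[0.974, 0.225, 0.0], [0.225, -0.974, 0.0], [0.0, -0.0, -1.0]]
wrist_force: [-1.1, 0.0, 6.3]
finger_gap: 0.0346
grip_force: 29.3
```

```bash
python3 -m jog '[[[0,0,-0.5],[0,0,0],3],[[0,0,-1.5],[0,0,0],3],[[0,0,-2.5],[0,0,0],3],[[0,0,-2.5],[0,0,0],3],[[0,0,-2],[0,0,0],3],[[0,0,-1],[0,0,0],3],[[0,0,0],[0,0,0],3]]'
python3 plan.py .6145 .103 .10
```

```text
t: 5.6
tcp_pos: [0.4428, 0.0129, 0.1445]
tcp_rot: [[0.974, 0.225, 0.002], [0.225, -0.974, 0.0], [0.002, 0.0, -1.0]]
wrist_force: [-0.2, -0.4, -2.6]
finger_gap: 0.0346
grip_force: 30.3
shift cm [18.74 -4.92  4.49] rz -0.0 | at [0.4428 0.0129 0.1445] yaw 13.0 tilt [0.002  0.0003] gap 0.0346 grip 30.26585682411678 q7 -74.0 t 5.6
```

```bash
python3 -m jog '[[[1,-0.25,0],[0,0,0],3],[[2.2,-0.6,0],[0,0,0],3],[[2.2,-0.6,0],[0,0,0],3],[[2.2,-0.6,0],[0,0,0],3],[[2.2,-0.6,0],[0,0,0],3],[[2.2,-0.6,0],[0,0,0],3],[[2.2,-0.6,0],[0,0,0],3],[[2.2,-0.6,0],[0,0,0],3],[[1.5,-0.3,0],[0,0,0],3],[[0.84,-0.17,0],[0,0,0],3],[[0,0,0],[0,0,0],3],[[0,0,0],[0,0,0],3]]'
python3 plan.py .6145 .103 .0085
python3 - <<'E'
from h import *
c=cap('top'); save(c,'t1.png'); cv2.imwrite('pics/t1c.png',cv2.resize(c['pixels'][90:270,180:320,::-1],None,fx=3,fy=3))
E
```

```text
t: 6.8
tcp_pos: [0.6134, 0.1026, 0.1426]
tcp_rot: [[0.974, 0.225, -0.001], [0.225, -0.974, -0.0], [-0.001, -0.0, -1.0]]
wrist_force: [-0.5, 0.1, -0.8]
finger_gap: 0.0345
grip_force: 30.2
shift cm [ 1.400e-01 -1.000e-02  1.341e+01] rz -0.0 | at [0.6134 0.1026 0.1426] yaw 13.0 tilt [-0.0013 -0.0002] gap 0.0345 grip 30.247196399141103 q7 -82.0 t 6.8
```

View pics/t1.png

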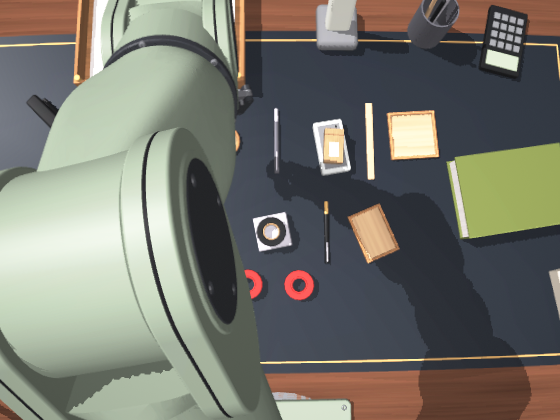

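The weight is in hand and the tape now shows on the tin at (272,231). I'll lower the weight, and measure the tape from the same viewpoint.

```bash
python3 -m jog '[[[0.1,0,2],[0,0,0],3],[[0,0,3],[0,0,0],3],[[0,0,3],[0,0,0],3],[[0,0,2.5],[0,0,0],3],[[0,0,1.5],[0,0,0],3],[[0,0,0.6],[0,0,0],3],[[0,0,0.4],[0,0,0],3],[[0,0,0],[0,0,0],3]]'
python3 plan.py .6145 .103 .0085
python3 - <<'E'
from meas import *
c=cap('top'); P=cloud(c); Z=P[...,2]; V=c['pixels'].max(2)
b=(np.abs(np.mgrid[:420,:560][1]-272)<24)&(np.abs(np.mgrid[:420,:560][0]-231)<24)
q=contour(b&(Z>.03),c,.038); print('tape',cv2.minEnclosingCircle((q*1000).astype(np.float32)),rect(q))
q=contour(b&(Z>.012),c,.02); print('tin',rect(q))
E
```

```text
t: 7.65
tcp_pos: [0.6152, 0.1032, 0.0138]
tcp_rot: [[0.974, 0.225, 0.001], [0.225, -0.974, 0.0], [0.001, -0.0, -1.0]]
wrist_force: [0.9, 0.5, 0.2]
finger_gap: 0.0342
grip_force: 30.2
shift cm [-0.07  0.    0.53] rz -0.0 | at [0.6152 0.1032 0.0138] yaw 13.0 tilt [0.0006 0.0002] gap 0.0342 grip 30.2335374627728 q7 -81.0 t 7.65
tape ((441.5198974609375, 11.483457565307617), 26.796295166015625) (array([441.9,  11.8]), array([52.3, 52.3]), -0.4)
tin (array([442.1,   9.4]), array([62.1, 61.7]), -79.0)
```

```bash
python3 -m jog '[[[0,0,0.2],[0,0,0],3],[[0,0,0.2],[0,0,0],3],[[0,0,0],[0,0,0],3]]'; python3 -m jog '[[[0,0,0.1],[0,0,0],3],[[0,0,0],[0,0,0],3],[[0,0,0],[0,0,0],3]]'
```

```text
t: 8.0
tcp_pos: [0.615, 0.1032, 0.0093]
tcp_rot: [[0.974, 0.225, -0.0], [0.225, -0.974, 0.0], [0.0, -0.0, -1.0]]
wrist_force: [-0.5, 0.4, -0.8]
finger_gap: 0.0343
grip_force: 30.2
t: 8.3
tcp_pos: [0.6151, 0.1031, 0.0086]
tcp_rot: [[0.974, 0.225, 0.0], [0.225, -0.974, 0.0], [0.0, -0.0, -1.0]]
wrist_force: [-2.1, -0.1, 3.9]
finger_gap: 0.0344
grip_force: 30.7
```

```bash
python3 -m jog '[[[0,0,0],[0,0,0],3.8],[[0,0,0],[0,0,0],4.3],[[0,0,0],[0,0,0],5],[[0,0,0],[0,0,0],5],[[0,0,-1],[0,0,0],5],[[0,0,-2.5],[0,0,0],5],[[0,0,-3],[0,0,0],6.8],[[0,0,-3],[0,0,0],6.8],[[0,0,-1],[0,0,0],6.8]]'
python3 plan.py .4418 .0117 .11
```

```text
t: 9.2
tcp_pos: [0.616, 0.1033, 0.1169]
tcp_rot: [[0.974, 0.225, 0.004], [0.225, -0.974, 0.001], [0.004, 0.0, -1.0]]
wrist_force: [0.2, -0.2, -0.0]
finger_gap: 0.0677
grip_force: 0.0
shift cm [-19.04   5.01   0.61] rz -0.0 | at [0.616  0.1033 0.1169] yaw 13.0 tilt [0.004  0.0008] gap 0.0677 grip 0.0 q7 -82.0 t 9.2
```

```bash
python3 -m jog '[[[-1.5,0.4,0],[0,0,0],6.8],[[-2.5,0.65,0],[0,0,0],6.8],[[-2.5,0.65,0],[0,0,0],6.8],[[-2.5,0.65,0],[0,0,0],6.8],[[-2.5,0.65,0],[0,0,0],6.8],[[-2.5,0.65,0],[0,0,0],6.8],[[-2.5,0.65,0],[0,0,0],6.8],[[-1.5,0.4,0],[0,0,0],6.8],[[-1,0.4,0],[0,0,0],6.8],[[0,0,0],[0,0,0],6.8],[[0,0,0],[0,0,0],6.8]]'
python3 plan.py .4418 .0117 .0235
```

```text
t: 10.3
tcp_pos: [0.4418, 0.011, 0.1135]
tcp_rot: [[0.974, 0.225, 0.001], [0.225, -0.974, 0.0], [0.001, -0.0, -1.0]]
wrist_force: [0.6, -0.0, 0.3]
finger_gap: 0.0683
grip_force: 0.0
shift cm [ 0.01 -0.07  9.  ] rz -0.0 | at [0.4418 0.011  0.1135] yaw 13.0 tilt [0.0006 0.0003] gap 0.0683 grip 0.0 q7 -74.0 t 10.3
```

```bash
python3 -m jog '[[[0,-0.07,1.5],[0,0,0],6.8],[[0,0,2.5],[0,0,0],6.8],[[0,0,2.5],[0,0,0],6.8],[[0,0,1.3],[0,0,0],6.8],[[0,0,0.8],[0,0,0],6.8],[[0,0,0.4],[0,0,0],6.8],[[0,0,0],[0,0,0],6.8]]'
python3 -m jog '[[[0,0,0],[0,0,0],6.2],[[0,0,0],[0,0,0],5.7],[[0,0,0],[0,0,0],5],[[0,0,0],[0,0,0],5],[[0,0,0],[0,0,0],5],[[0,0,0],[0,0,0],5]]' 30
```

```text
t: 11.0
tcp_pos: [0.4413, 0.0116, 0.0233]
tcp_rot: [[0.974, 0.225, 0.0], [0.225, -0.974, 0.0], [0.0, -0.0, -1.0]]
wrist_force: [-0.0, -0.2, 0.9]
finger_gap: 0.068
grip_force: 0.0
t: 11.6
tcp_pos: [0.4415, 0.0114, 0.0241]
tcp_rot: [[0.974, 0.225, 0.001], [0.225, -0.974, 0.0], [0.001, 0.0, -1.0]]
wrist_force: [-1.3, 0.6, 15.9]
finger_gap: 0.053
grip_force: 28.3
```

```bash
python3 -m jog '[[[0,0,-0.5],[0,0,0],5],[[0,0,-1.5],[0,0,0],5],[[0,0,-2.5],[0,0,0],5],[[0,0,-2.5],[0,0,0],5],[[0,0,-2],[0,0,0],5],[[0,0,-1],[0,0,0],5],[[0,0,0],[0,0,0],5]]'
python3 plan.py .6265 .261 .124
```

```text
t: 12.3
tcp_pos: [0.4416, 0.0115, 0.1242]
tcp_rot: [[0.974, 0.225, 0.002], [0.225, -0.974, 0.0], [0.002, 0.0, -1.0]]
wrist_force: [0.3, -0.3, -0.5]
finger_gap: 0.053
grip_force: 31.6
shift cm [ 23.63 -20.15   0.06] rz -0.0 | at [0.4416 0.0115 0.1242] yaw 13.0 tilt [0.0019 0.0002] gap 0.053 grip 31.64420396089554 q7 -74.0 t 12.3
```

```bash
python3 -m jog '[[[1.5,-1.25,0],[0,0,0],5],[[2.5,-2.15,0],[0,0,0],5],[[2.5,-2.15,0],[0,0,0],5],[[2.5,-2.15,0],[0,0,0],5],[[2.5,-2.15,0],[0,0,0],5],[[2.5,-2.15,0],[0,0,0],5],[[2.5,-2.15,0],[0,0,0],5],[[2.5,-2.15,0],[0,0,0],5],[[2.5,-2.1,0],[0,0,0],5],[[2.1,-1.75,0],[0,0,0],5],[[0,0,0],[0,0,0],5],[[0,0,0],[0,0,0],5]]'
python3 plan.py .6265 .261 .0075
```

```text
t: 13.5
tcp_pos: [0.6253, 0.2606, 0.1215]
tcp_rot: [[0.974, 0.225, -0.002], [0.225, -0.974, -0.001], [-0.002, 0.001, -1.0]]
wrist_force: [0.5, 0.3, -0.9]
finger_gap: 0.0524
grip_force: 31.6
shift cm [ 0.15 -0.02 11.4 ] rz -0.0 | at [0.6253 0.2606 0.1215] yaw 13.0 tilt [-0.0018 -0.0009] gap 0.0524 grip 31.64345920085907 q7 -94.0 t 13.5
```

```bash
python3 -m jog '[[[0.1,0,2],[0,0,0],5],[[0,0,2.8],[0,0,0],5],[[0,0,2.8],[0,0,0],5],[[0,0,2],[0,0,0],5],[[0,0,0.9],[0,0,0],5],[[0,0,0.4],[0,0,0],5],[[0,0,0.2],[0,0,0],5],[[0,0,0],[0,0,0],5],[[0,0,0],[0,0,0],5]]';python3 -m jog '[[[0,0,0.1],[0,0,0],5],[[0,0,0.1],[0,0,0],5],[[0,0,0],[0,0,0],5]]'
```

```text
t: 14.4
tcp_pos: [0.6271, 0.2612, 0.0132]
tcp_rot: [[0.974, 0.225, 0.001], [0.225, -0.974, 0.001], [0.001, -0.0, -1.0]]
wrist_force: [-0.4, 0.3, 0.1]
finger_gap: 0.053
grip_force: 31.6
t: 14.7
tcp_pos: [0.6267, 0.261, 0.0103]
tcp_rot: [[0.974, 0.225, -0.0], [0.225, -0.974, 0.0], [-0.0, -0.0, -1.0]]
wrist_force: [-0.3, 0.4, 0.6]
finger_gap: 0.0528
grip_force: 31.6
```

```bash
python3 -m jog '[[[0,0,0.1],[0,0,0],5],[[0,0,0.1],[0,0,0],5],[[0,0,0],[0,0,0],5]]';python3 -m jog '[[[0,0,0.1],[0,0,0],5],[[0,0,0],[0,0,0],5],[[0,0,0],[0,0,0],5]]'
```

```text
t: 15.0
tcp_pos: [0.6267, 0.261, 0.0082]
tcp_rot: [[0.974, 0.225, -0.0], [0.225, -0.974, 0.0], [-0.0, -0.0, -1.0]]
wrist_force: [0.1, -0.7, -0.9]
finger_gap: 0.053
grip_force: 31.6
t: 15.3
tcp_pos: [0.6268, 0.2611, 0.0075]
tcp_rot: [[0.974, 0.225, 0.0], [0.225, -0.974, 0.0], [0.0, -0.0, -1.0]]
wrist_force: [0.0, -0.1, 3.0]
finger_gap: 0.0533
grip_force: 31.9
```

```bash
python3 -m jog '[[[0,0,0],[0,0,0],5.6],[[0,0,0],[0,0,0],6.2],[[0,0,0],[0,0,0],6.6],[[0,0,0],[0,0,0],6.6],[[0,0,-1],[0,0,0],6.6],[[0,0,-2.5],[0,0,0],6.6],[[0,0,-3],[0,0,0],7.5],[[0,0,-3],[0,0,0],7.5],[[0,0,-1],[0,0,0],7.5]]'
python3 plan.py .442 .0095 .115 11
python3 - <<'E'
from meas import *
c=cap('top'); P=cloud(c); Z=P[...,2]
b=(np.abs(np.mgrid[:420,:560][1]-272)<24)&(np.abs(np.mgrid[:420,:560][0]-231)<24)
q=contour(b&((Z>.012)|(c['pixels'].max(2)>90)),c,.02); print('tin',rect(q)); save(c,'t2.png')
E
```

```text
t: 16.2
tcp_pos: [0.6279, 0.2614, 0.1162]
tcp_rot: [[0.974, 0.225, 0.004], [0.225, -0.974, 0.002], [0.004, -0.001, -1.0]]
wrist_force: [0.5, 0.5, -0.2]
finger_gap: 0.0749
grip_force: 0.0
shift cm [-2.378e+01  2.036e+01  1.000e-02] rz 2.0 | at [0.6279 0.2614 0.1162] yaw 13.0 tilt [0.004  0.0017] gap 0.0749 grip 0.0 q7 -94.0 t 16.2
tin (array([441.5,   9.3]), array([62.8, 62.1]), 11.0)
```

View pics/t2.png

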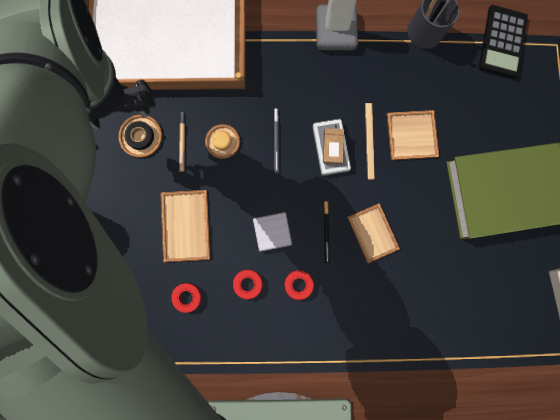

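The tape (140,135) and weight (222,140) sit in their trays, and the tin is bare at (272,231).

```bash
python3 -m jog '[[[-1.5,1.25,0],[0,0,0],7.5],[[-2.5,2.15,0],[0,0,0],7.5],[[-2.5,2.15,0],[0,0,0],7.5],[[-2.5,2.15,0],[0,0,0],7.5],[[-2.5,2.15,0],[0,0,0],7.5],[[-2.5,2.15,0],[0,0,0],7.5],[[-2.5,2.15,0],[0,0,0],7.5],[[-2.5,2.15,0],[0,0,0],7.5],[[-2.5,2.1,0],[0,0,0],7.5],[[-2.1,1.85,0],[0,0,0],7.5],[[0,0,0],[0,0,2],7.5],[[0,0,0],[0,0,0],7.5]]'
python3 plan.py .442 .0095 .002 11
```

```text
t: 17.45
tcp_pos: [0.4423, 0.0105, 0.1122]
tcp_rot: [[0.982, 0.189, -0.0], [0.189, -0.982, 0.0], [-0.0, -0.0, -1.0]]
wrist_force: [0.2, -0.1, -0.1]
finger_gap: 0.0754
grip_force: 0.0
shift cm [-0.05  0.1  11.02] rz -0.1 | at [0.4423 0.0105 0.1122] yaw 10.9 tilt [-0.0002  0.0002] gap 0.0754 grip 0.0 q7 -74.0 t 17.45
```

```bash
python3 -m jog '[[[0,0.1,1.5],[0,0,0],7.5],[[0,0,2.5],[0,0,0],7.5],[[0,0,2.5],[0,0,0],7.5],[[0,0,2.5],[0,0,0],7.5],[[0,0,1.2],[0,0,0],7.5],[[0,0,0.8],[0,0,0],7.5],[[0,0,0],[0,0,0],7.5]]'
python3 -m jog '[[[0,0,0],[0,0,0],7],[[0,0,0],[0,0,0],6.5],[[0,0,0],[0,0,0],6],[[0,0,0],[0,0,0],5.8],[[0,0,0],[0,0,0],5.8],[[0,0,0],[0,0,0],5.8]]' 35
```

```text
t: 18.15
tcp_pos: [0.4425, 0.01, 0.002]
tcp_rot: [[0.982, 0.191, -0.001], [0.191, -0.982, 0.0], [-0.001, -0.0, -1.0]]
wrist_force: [-0.5, 0.1, 0.3]
finger_gap: 0.0752
grip_force: 0.0
t: 18.75
tcp_pos: [0.4429, 0.0098, 0.0032]
tcp_rot: [[0.982, 0.191, 0.001], [0.191, -0.982, 0.0], [0.001, -0.0, -1.0]]
wrist_force: [-1.2, -0.1, 13.0]
finger_gap: 0.0611
grip_force: 35.5
```

```bash
python3 -m jog '[[[0,0,-0.5],[0,0,0],5.8],[[0,0,-1.5],[0,0,0],5.8],[[0,0,-2.5],[0,0,0],5.8],[[0,0,-2.5],[0,0,0],5.8],[[0,0,-2.5],[0,0,0],5.8],[[0,0,-1.5],[0,0,0],5.8],[[0,0,0],[0,0,0],5.8]]'
python3 plan.py .627 -.2625 .112 3.4
```

```text
t: 19.45
tcp_pos: [0.4432, 0.0098, 0.1143]
tcp_rot: [[0.982, 0.191, 0.003], [0.191, -0.982, 0.0], [0.003, 0.0, -1.0]]
wrist_force: [-0.3, 0.7, -1.6]
finger_gap: 0.0612
grip_force: 39.9
shift cm [12.85 30.24  0.28] rz 7.6 | at [0.4432 0.0098 0.1143] yaw 11.0 tilt [0.0031 0.0004] gap 0.0612 grip 39.87541973590851 q7 -74.0 t 19.45
```

```bash
python3 -m jog '[[[0.6,1.5,0],[0,0,0],5.8],[[1.2,2.8,0],[0,0,0],5.8],[[1.2,2.8,0],[0,0,0],5.8],[[1.2,2.8,0],[0,0,0],5.8],[[1.2,2.8,0],[0,0,0],5.8],[[1.2,2.8,0],[0,0,0],5.8],[[1.2,2.8,0],[0,0,0],5.8],[[1.2,2.8,0],[0,0,0],5.8],[[1.2,2.8,0],[0,0,0],5.8],[[1.2,2.8,0],[0,0,0],5.8],[[1,2.2,0],[0,0,0],5.8],[[0.4,1.3,0],[0,0,0],5.8]]'
python3 -m jog '[[[0,0,0],[0,0,4],5.8],[[0,0,0],[0,0,3.6],5.8],[[0,0,0],[0,0,0],5.8],[[0,0,0],[0,0,0],5.8]]'
python3 plan.py .627 -.2625 .006 3.4
```

```text
t: 20.65
tcp_pos: [0.6259, -0.2639, 0.1111]
tcp_rot: [[0.982, 0.19, -0.001], [0.19, -0.982, 0.0], [-0.001, -0.0, -1.0]]
wrist_force: [-1.1, 0.4, -1.5]
finger_gap: 0.0603
grip_force: 39.8
t: 21.05
tcp_pos: [0.6256, -0.2622, 0.1117]
tcp_rot: [[0.998, 0.061, -0.001], [0.061, -0.998, 0.0], [-0.001, -0.0, -1.0]]
wrist_force: [-0.3, 0.0, -1.3]
finger_gap: 0.0608
grip_force: 39.8
shift cm [ 0.15  0.05 10.57] rz 0.1 | at [ 0.6256 -0.2622  0.1117] yaw 3.5 tilt [-0.0007  0.0004] gap 0.0608 grip 39.821818470954895 q7 -62.0 t 21.05
```

Expected contact near TCP z = 0.0055.

```bash
python3 -m jog '[[[0.1,0,2],[0,0,0],5.8],[[0,0,2.8],[0,0,0],5.8],[[0,0,2.5],[0,0,0],5.8],[[0,0,1.5],[0,0,0],5.8],[[0,0,0.9],[0,0,0],5.8],[[0,0,0.4],[0,0,0],5.8],[[0,0,0],[0,0,0],5.8],[[0,0,0],[0,0,0],5.8]]';python3 -m jog '[[[0,0,0.1],[0,0,0],5.8],[[0,0,0.1],[0,0,0],5.8],[[0,0,0],[0,0,0],5.8]]'
```

```text
t: 21.85
tcp_pos: [0.6272, -0.2625, 0.0122]
tcp_rot: [[0.998, 0.059, 0.001], [0.059, -0.998, -0.0], [0.001, 0.0, -1.0]]
wrist_force: [1.0, -0.1, -0.7]
finger_gap: 0.061
grip_force: 39.8
t: 22.15
tcp_pos: [0.6268, -0.2623, 0.0094]
tcp_rot: [[0.998, 0.059, 0.0], [0.059, -0.998, 0.0], [0.0, -0.0, -1.0]]
wrist_force: [-0.5, -0.2, -1.3]
finger_gap: 0.0608
grip_force: 39.8
```

```bash
python3 -m jog '[[[0,0,0.1],[0,0,0],5.8],[[0,0,0.1],[0,0,0],5.8],[[0,0,0],[0,0,0],5.8],[[0,0,0],[0,0,0],5.8]]';python3 -m jog '[[[0,0,0.1],[0,0,0],5.8],[[0,0,0.05],[0,0,0],5.8],[[0,0,0],[0,0,0],5.8]]'
```

```text
t: 22.55
tcp_pos: [0.6267, -0.2623, 0.0073]
tcp_rot: [[0.998, 0.059, -0.0], [0.059, -0.998, 0.0], [-0.0, -0.0, -1.0]]
wrist_force: [-0.3, 0.4, -0.0]
finger_gap: 0.0607
grip_force: 39.8
t: 22.85
tcp_pos: [0.6269, -0.2623, 0.0064]
tcp_rot: [[0.998, 0.059, 0.0], [0.059, -0.998, -0.0], [0.0, 0.0, -1.0]]
wrist_force: [-3.2, 1.7, 8.7]
finger_gap: 0.0609
grip_force: 40.9
```

```bash
python3 -m jog '[[[0,0,0],[0,0,0],6.4],[[0,0,0],[0,0,0],7],[[0,0,0],[0,0,0],7.4],[[0,0,0],[0,0,0],7.4],[[0,0,-1],[0,0,0],7.4],[[0,0,-2.5],[0,0,0],7.4],[[0,0,-3],[0,0,0],7.4],[[0,0,-3],[0,0,0],6],[[0,0,-2],[0,0,0],6]]'
python3 - <<'E'
from meas import *
c=cap('top'); P=cloud(c); Z=P[...,2]; hsv=cv2.cvtColor(c['pixels'],cv2.COLOR_RGB2HSV)
b=(np.abs(np.mgrid[:420,:560][1]-332)<30)&(np.abs(np.mgrid[:420,:560][0]-147)<34)
q=contour(b&(Z>.031),c,.038); print('staples',rect(q))
m=cv2.morphologyEx((b&(hsv[...,1]>60)&(hsv[...,0]<30)&(hsv[...,2]>60)).astype(np.uint8),cv2.MORPH_CLOSE,np.ones((3,3)))
q=contour(m,c,.038); print('staples c',rect(q)); print(np.degrees(.5*np.arctan2(*(lambda C:(2*C[0,1],C[0,0]-C[1,1]))(np.cov(plane(c,np.argwhere(m)[:,::-1],.038)[:,:2].T)))))
q=contour(b&(Z>.012),c,.02); print('drive',rect(q)); save(c,'t3.png')
E
python3 plan.py .5977 -.1043 .12 -2.5
```

```text
t: 23.75
tcp_pos: [0.6272, -0.2626, 0.1238]
tcp_rot: [[0.998, 0.059, 0.002], [0.059, -0.998, -0.001], [0.002, 0.001, -1.0]]
wrist_force: [0.6, -0.2, -0.0]
finger_gap: 0.0597
grip_force: 0.0
staples (array([ 597.4, -104.7]), array([65.3, 36.7]), -3.4)
staples c (array([ 597.9, -104.1]), array([66.5, 37. ]), -1.4)
-4.165207930846549
drive (array([ 599.7, -103.2]), array([100.6,  56.7]), 9.7)
shift cm [ -2.11 -16.03   0.6 ] rz 5.9 | at [ 0.6282 -0.263   0.1265] yaw 3.4 tilt [ 0.0053 -0.0022] gap 0.0598 grip 0.0 q7 -63.0 t 23.8
```

View pics/t3.png

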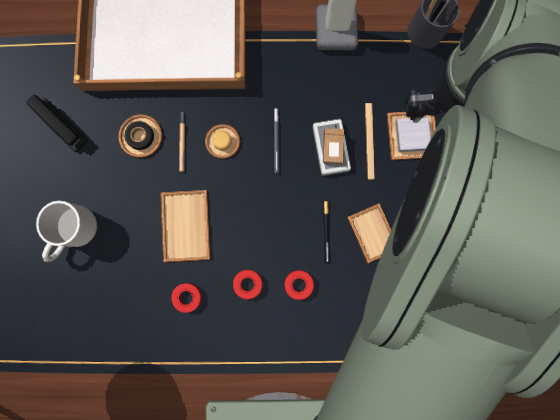

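The tin sits in its tray at (413,133). Next the staples, at (334,148).

```bash
python3 -m jog '[[[-0.2,-1.2,0],[0,0,0],6],[[-0.3,-2.5,0],[0,0,0],6],[[-0.3,-2.5,0],[0,0,0],6],[[-0.4,-2.5,0],[0,0,0],6],[[-0.3,-2.5,0],[0,0,0],6],[[-0.3,-2.5,0],[0,0,0],6],[[-0.2,-1.6,0],[0,0,0],6],[[-0.1,-0.7,0],[0,0,0],6],[[0,0,0],[0,0,6.5],6],[[0,0,0],[0,0,0],6],[[0,0,0],[0,0,0],6]]'
python3 plan.py .5977 -.1044 .0265 -3.2
```

```text
t: 24.9
tcp_pos: [0.5964, -0.1046, 0.1208]
tcp_rot: [[0.999, -0.052, 0.0], [-0.052, -0.999, -0.0], [0.0, 0.0, -1.0]]
wrist_force: [0.4, -0.3, 0.2]
finger_gap: 0.0601
grip_force: 0.0
shift cm [ 0.13 -0.03  9.43] rz 0.2 | at [ 0.5964 -0.1046  0.1208] yaw -3.0 tilt [ 0.0001 -0.0005] gap 0.0601 grip 0.0 q7 -78.0 t 24.9
```

```bash
python3 -m jog '[[[0.1,0,1.5],[0,0,0],6],[[0,0,2.5],[0,0,0],6],[[0,0,2.5],[0,0,0],6],[[0,0,1.6],[0,0,0],6],[[0,0,0.8],[0,0,0],6],[[0,0,0.5],[0,0,0],6],[[0,0,0],[0,0,0],6]]'
python3 -m jog '[[[0,0,0],[0,0,0],5],[[0,0,0],[0,0,0],4.2],[[0,0,0],[0,0,0],3.6],[[0,0,0],[0,0,0],3.2],[[0,0,0],[0,0,0],3.2],[[0,0,0],[0,0,0],3.2],[[0,0,0],[0,0,0],3.2]]' 30
```

```text
t: 25.6
tcp_pos: [0.5974, -0.104, 0.0268]
tcp_rot: [[0.999, -0.054, 0.0], [-0.054, -0.999, 0.0], [0.0, -0.0, -1.0]]
wrist_force: [-0.1, 0.2, 0.2]
finger_gap: 0.0598
grip_force: 0.0
t: 26.3
tcp_pos: [0.5976, -0.1039, 0.0275]
tcp_rot: [[0.999, -0.054, 0.001], [-0.054, -0.999, -0.0], [0.001, -0.0, -1.0]]
wrist_force: [-1.6, 0.5, 6.9]
finger_gap: 0.0349
grip_force: 30.0
```

```bash
python3 -m jog '[[[0,0,-0.5],[0,0,0],3.2],[[0,0,-1.5],[0,0,0],3.2],[[0,0,-2.5],[0,0,0],3.2],[[0,0,-2.5],[0,0,0],3.2],[[0,0,-1.5],[0,0,0],3.2],[[0,0,-0.5],[0,0,0],3.2],[[0,0,0],[0,0,0],3.2]]'
python3 plan.py .438 -.1805 .117 22.9
```

```text
t: 27.0
tcp_pos: [0.5976, -0.1039, 0.1177]
tcp_rot: [[0.999, -0.054, 0.001], [-0.054, -0.999, 0.0], [0.001, -0.0, -1.0]]
wrist_force: [-1.0, -0.8, -1.2]
finger_gap: 0.0351
grip_force: 30.5
shift cm [-15.52   8.52   0.05] rz -26.0 | at [ 0.5976 -0.1039  0.1177] yaw -3.1 tilt [0.0011 0.    ] gap 0.0351 grip 30.466591715812683 q7 -78.0 t 27.0
```

```bash
python3 -m jog '[[[-1.2,0.7,0],[0,0,0],3.2],[[-2.2,1.2,0],[0,0,0],3.2],[[-2.2,1.2,0],[0,0,0],3.2],[[-2.2,1.2,0],[0,0,0],3.2],[[-2.2,1.2,0],[0,0,0],3.2],[[-2.2,1.2,0],[0,0,0],3.2],[[-2.2,1.2,0],[0,0,0],3.2],[[-1.1,0.6,0],[0,0,0],3.2]]'
python3 -m jog '[[[0,0,0],[0,0,-6.5],3.2],[[0,0,0],[0,0,-6.5],3.2],[[0,0,0],[0,0,-6.5],3.2],[[0,0,0],[0,0,-6.5],3.2],[[0,0,0],[0,0,0],3.2],[[0,0,0],[0,0,0],3.2]]'
python3 plan.py .438 -.1805 .0105 22.9
```

```text
t: 27.8
tcp_pos: [0.4361, -0.1811, 0.1164]
tcp_rot: [[0.998, -0.056, -0.002], [-0.056, -0.998, 0.0], [-0.002, -0.0, -1.0]]
wrist_force: [1.1, -0.0, -1.4]
finger_gap: 0.0351
grip_force: 30.5
t: 28.4
tcp_pos: [0.4381, -0.1802, 0.1166]
tcp_rot: [[0.923, 0.386, -0.0], [0.386, -0.923, 0.0], [-0.0, -0.0, -1.0]]
wrist_force: [-0.0, -0.9, -0.5]
finger_gap: 0.0351
grip_force: 30.4
shift cm [-0.02  0.03 10.61] rz -0.2 | at [ 0.4381 -0.1802  0.1166] yaw 22.7 tilt [-0.0002  0.0004] gap 0.0351 grip 30.445643663406372 q7 -51.0 t 28.4
```

Contact expected at TCP z ≈ 0.0103.

```bash
python3 -m jog '[[[0,0,2],[0,0,0],3.2],[[0,0,2.8],[0,0,0],3.2],[[0,0,2.5],[0,0,0],3.2],[[0,0,1.6],[0,0,0],3.2],[[0,0,0.8],[0,0,0],3.2],[[0,0,0.4],[0,0,0],3.2],[[0,0,0.2],[0,0,0],3.2],[[0,0,0],[0,0,0],3.2]]';python3 -m jog '[[[0,0,0.1],[0,0,0],3.2],[[0,0,0],[0,0,0],3.2],[[0,0,0],[0,0,0],3.2]]'
```

```text
t: 29.2
tcp_pos: [0.4382, -0.1804, 0.0142]
tcp_rot: [[0.921, 0.388, 0.001], [0.388, -0.921, -0.0], [0.0, 0.0, -1.0]]
wrist_force: [-0.3, 0.3, -0.5]
finger_gap: 0.0352
grip_force: 30.5
t: 29.5
tcp_pos: [0.4381, -0.1804, 0.0131]
tcp_rot: [[0.921, 0.389, 0.0], [0.389, -0.921, -0.0], [0.0, 0.0, -1.0]]
wrist_force: [0.5, -0.8, -0.1]
finger_gap: 0.0352
grip_force: 30.5
```

```bash
python3 -m jog '[[[0,0,0.1],[0,0,0],3.2],[[0,0,0.05],[0,0,0],3.2],[[0,0,0],[0,0,0],3.2]]'
```

```text
t: 29.8
tcp_pos: [0.4379, -0.1803, 0.0112]
tcp_rot: [[0.921, 0.389, -0.0], [0.389, -0.921, 0.0], [-0.0, -0.0, -1.0]]
wrist_force: [-0.0, 0.3, -0.7]
finger_gap: 0.035
grip_force: 30.5
```

```bash
python3 -m jog '[[[0,0,0.1],[0,0,0],3.2],[[0,0,0.05],[0,0,0],3.2],[[0,0,0],[0,0,0],3.2]]'
```

```text
t: 30.1
tcp_pos: [0.438, -0.1804, 0.0104]
tcp_rot: [[0.921, 0.389, 0.0], [0.389, -0.921, -0.0], [0.0, 0.0, -1.0]]
wrist_force: [-2.2, 1.3, 19.8]
finger_gap: 0.0351
grip_force: 32.6
```

```bash
python3 -m jog '[[[0,0,0],[0,0,0],3.8],[[0,0,0],[0,0,0],4.4],[[0,0,0],[0,0,0],4.8],[[0,0,0],[0,0,0],4.8],[[0,0,-1],[0,0,0],4.8],[[0,0,-2.5],[0,0,0],4.8],[[0,0,-3],[0,0,0],7],[[0,0,-3],[0,0,0],7],[[0,0,-1],[0,0,0],7]]'
python3 - <<'E'
from meas import *
c=cap('top'); P=cloud(c); Z=P[...,2]
b=(np.abs(np.mgrid[:420,:560][1]-332)<30)&(np.abs(np.mgrid[:420,:560][0]-147)<34)
q=contour(b&(Z>.012),c,.02); print('drive',rect(q)); save(c,'t4.png')
E
python3 plan.py .5998 -.103 .115 9.6
```

```text
t: 31.0
tcp_pos: [0.4385, -0.1807, 0.1177]
tcp_rot: [[0.921, 0.389, 0.003], [0.389, -0.921, -0.001], [0.002, 0.002, -1.0]]
wrist_force: [0.0, -0.1, -0.4]
finger_gap: 0.0702
grip_force: 0.0
drive (array([ 599.8, -103.2]), array([100.7,  56.7]), 9.4)
shift cm [17.86 -0.89  0.33] rz 13.3 | at [ 0.4387 -0.1807  0.1178] yaw 22.9 tilt [ 0.0034 -0.0011] gap 0.0703 grip 0.0 q7 -51.0 t 31.05
```

View pics/t4.png

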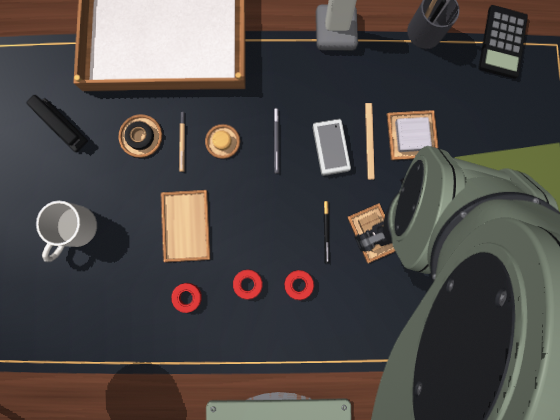

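The drive is bare at (332,147) and the staples are in their tray at (373,233). Now I move to the drive.

```bash
python3 -m jog '[[[1.5,0,0],[0,0,0],7],[[2.5,-0.1,0],[0,0,0],7],[[2.5,-0.2,0],[0,0,0],7],[[2.5,-0.2,0],[0,0,0],7],[[2.5,-0.2,0],[0,0,0],7],[[2.5,-0.2,0],[0,0,0],7],[[2.5,0,0],[0,0,0],7],[[1.4,0,0],[0,0,0],7],[[0,0,0],[0,0,6.7],7],[[0,0,0],[0,0,6.7],7],[[0,0,0],[0,0,0],7],[[0,0,0],[0,0,0],7]]'
python3 plan.py .5998 -.1031 .003 9.5
```

```text
t: 32.25
tcp_pos: [0.5991, -0.1023, 0.1143]
tcp_rot: [[0.986, 0.169, -0.001], [0.169, -0.986, 0.0], [-0.001, -0.0, -1.0]]
wrist_force: [0.7, -0.1, -0.6]
finger_gap: 0.0701
grip_force: 0.0
shift cm [ 0.06  0.09 11.13] rz 0.2 | at [ 0.5991 -0.1023  0.1143] yaw 9.7 tilt [-0.0008  0.    ] gap 0.0701 grip 0.0 q7 -70.0 t 32.25
```

```bash
python3 -m jog '[[[0.05,0.1,1.5],[0,0,0],7],[[0,0,2.5],[0,0,0],7],[[0,0,2.5],[0,0,0],7],[[0,0,2.5],[0,0,0],7],[[0,0,1.3],[0,0,0],7],[[0,0,0.8],[0,0,0],7],[[0,0,0],[0,0,0],7]]'
python3 -m jog '[[[0,0,0],[0,0,0],6.4],[[0,0,0],[0,0,0],5.9],[[0,0,0],[0,0,0],5.4],[[0,0,0],[0,0,0],5.2],[[0,0,0],[0,0,0],5.2],[[0,0,0],[0,0,0],5.2],[[0,0,0],[0,0,0],5.2]]' 40
```

```text
t: 32.95
tcp_pos: [0.5997, -0.1034, 0.0032]
tcp_rot: [[0.986, 0.165, -0.001], [0.165, -0.986, 0.0], [-0.001, -0.0, -1.0]]
wrist_force: [0.1, -0.1, -0.1]
finger_gap: 0.0698
grip_force: 0.0
t: 33.65
tcp_pos: [0.6005, -0.1034, 0.005]
tcp_rot: [[0.986, 0.165, 0.001], [0.165, -0.986, -0.0], [0.001, 0.0, -1.0]]
wrist_force: [-2.8, 0.2, 8.8]
finger_gap: 0.055
grip_force: 41.9
```

```bash
python3 -m jog '[[[0,0,-0.5],[0,0,0],5.2],[[0,0,-1.5],[0,0,0],5.2],[[0,0,-2.5],[0,0,0],5.2],[[0,0,-2.5],[0,0,0],5.2],[[0,0,-2],[0,0,0],5.2],[[0,0,-1],[0,0,0],5.2],[[0,0,0],[0,0,0],5.2]]'
python3 plan.py .454 .172 .105 3
```

```text
t: 34.35
tcp_pos: [0.6006, -0.1034, 0.1054]
tcp_rot: [[0.986, 0.165, 0.002], [0.165, -0.986, -0.0], [0.002, 0.001, -1.0]]
wrist_force: [0.4, -0.3, -2.1]
finger_gap: 0.0549
grip_force: 43.4
shift cm [ -9.91 -29.58   0.  ] rz 6.5 | at [ 0.6006 -0.1034  0.1054] yaw 9.5 tilt [ 0.0022 -0.0002] gap 0.0549 grip 43.43825161457062 q7 -70.0 t 34.35
```

```bash
python3 -m jog '[[[-0.5,-1.4,0],[0,0,0],5.2],[[-0.9,-2.8,0],[0,0,0],5.2],[[-0.9,-2.8,0],[0,0,0],5.2],[[-0.9,-2.8,0],[0,0,0],5.2],[[-0.9,-2.8,0],[0,0,0],5.2],[[-0.9,-2.8,0],[0,0,0],5.2],[[-0.9,-2.8,0],[0,0,0],5.2],[[-0.9,-2.8,0],[0,0,0],5.2],[[-0.9,-2.8,0],[0,0,0],5.2],[[-0.9,-2.8,0],[0,0,0],5.2],[[-0.9,-2,0],[0,0,0],5.2],[[-0.4,-1,0],[0,0,0],5.2]]'
python3 -m jog '[[[0,0,0],[0,0,3.3],5.2],[[0,0,0],[0,0,3.2],5.2],[[0,0,0],[0,0,0],5.2],[[0,0,0],[0,0,0],5.2]]'
python3 plan.py .454 .172 .008 3
```

```text
t: 35.55
tcp_pos: [0.4523, 0.1737, 0.1033]
tcp_rot: [[0.986, 0.167, -0.001], [0.167, -0.986, 0.0], [-0.001, -0.0, -1.0]]
wrist_force: [-0.0, -0.5, -1.3]
finger_gap: 0.0548
grip_force: 43.4
t: 35.95
tcp_pos: [0.4537, 0.1718, 0.1036]
tcp_rot: [[0.999, 0.053, -0.0], [0.053, -0.999, -0.0], [-0.0, 0.0, -1.0]]
wrist_force: [-0.2, -0.0, -1.9]
finger_gap: 0.0549
grip_force: 43.4
shift cm [ 0.04 -0.02  9.56] rz 0.1 | at [0.4537 0.1718 0.1036] yaw 3.1 tilt [-0.0003 -0.0003] gap 0.0549 grip 43.398980498313904 q7 -96.0 t 35.95
```

```bash
python3 -m jog '[[[0,0,2],[0,0,0],5.2],[[0,0,2.8],[0,0,0],5.2],[[0,0,2],[0,0,0],5.2],[[0,0,1.3],[0,0,0],5.2],[[0,0,0.6],[0,0,0],5.2],[[0,0,0.4],[0,0,0],5.2],[[0,0,0],[0,0,0],5.2]]';python3 -m jog '[[[0,0,0.1],[0,0,0],5.2],[[0,0,0.05],[0,0,0],5.2],[[0,0,0],[0,0,0],5.2]]'
```

```text
t: 36.65
tcp_pos: [0.4537, 0.1723, 0.013]
tcp_rot: [[0.999, 0.052, 0.0], [0.052, -0.999, 0.0], [0.0, -0.0, -1.0]]
wrist_force: [-0.8, -0.2, -1.1]
finger_gap: 0.0551
grip_force: 43.4
t: 36.95
tcp_pos: [0.4537, 0.1724, 0.0116]
tcp_rot: [[0.999, 0.052, 0.0], [0.052, -0.999, 0.0], [0.0, -0.0, -1.0]]
wrist_force: [-0.9, 0.8, -1.9]
finger_gap: 0.0545
grip_force: 43.4
```

```bash
python3 -m jog '[[[0,0,0.1],[0,0,0],5.2],[[0,0,0.0],[0,0,0],5.2],[[0,0,0],[0,0,0],5.2]]'
```

```text
t: 37.25
tcp_pos: [0.4535, 0.1723, 0.0104]
tcp_rot: [[0.999, 0.052, -0.0], [0.052, -0.999, 0.0], [-0.0, -0.0, -1.0]]
wrist_force: [0.1, 0.2, -1.0]
finger_gap: 0.0548
grip_force: 43.4
```

```bash
python3 -m jog '[[[0,0,0.1],[0,0,0],5.2],[[0,0,0.05],[0,0,0],5.2],[[0,0,0],[0,0,0],5.2]]'; python3 -m jog '[[[0,0,0.05],[0,0,0],5.2],[[0,0,0.0],[0,0,0],5.2],[[0,0,0],[0,0,0],5.2]]'
```

```text
t: 37.55
tcp_pos: [0.4535, 0.1723, 0.0087]
tcp_rot: [[0.999, 0.052, -0.0], [0.052, -0.999, 0.0], [-0.0, -0.0, -1.0]]
wrist_force: [0.5, -0.1, -1.0]
finger_gap: 0.0551
grip_force: 43.4
t: 37.85
tcp_pos: [0.4535, 0.1723, 0.0083]
tcp_rot: [[0.999, 0.052, -0.0], [0.052, -0.999, 0.0], [-0.0, -0.0, -1.0]]
wrist_force: [0.2, -0.2, -1.1]
finger_gap: 0.0548
grip_force: 43.4
```

```bash
python3 -m jog '[[[0,0,0.05],[0,0,0],5.2],[[0,0,0.05],[0,0,0],5.2],[[0,0,0],[0,0,0],5.2]]'
```

```text
t: 38.15
tcp_pos: [0.4536, 0.1723, 0.0079]
tcp_rot: [[0.999, 0.052, 0.0], [0.052, -0.999, 0.0], [0.0, -0.0, -1.0]]
wrist_force: [-2.6, -0.4, 16.1]
finger_gap: 0.0546
grip_force: 45.2
```

Contact is firm. I release, rise and swing clear before checking.

```bash
python3 -m jog '[[[0,0,0],[0,0,0],5.8],[[0,0,0],[0,0,0],6.3],[[0,0,0],[0,0,0],6.8],[[0,0,0],[0,0,0],6.8],[[0,0,-1],[0,0,0],6.8],[[0,0,-2.5],[0,0,0],6.8],[[0,0,-3],[0,0,0],6.8],[[0,0,-3],[0,0,0],6.8],[[0,0,-3],[0,0,0],6.8],[[0,0,-2],[0,0,0],6.8]]'
python3 -m jog '[[[-0.5,2,0],[0,0,0],6.8],[[-0.5,2.8,0],[0,0,0],6.8],[[-0.5,2.8,0],[0,0,0],6.8],[[0,2.8,0],[0,0,0],6.8],[[0,2.8,0],[0,0,0],6.8],[[0,2.8,0],[0,0,0],6.8],[[0,2.8,0],[0,0,0],6.8],[[0,2.8,0],[0,0,0],6.8],[[0,2.8,0],[0,0,0],6.8],[[0,2.8,0],[0,0,0],6.8],[[0,2.8,0],[0,0,0],6.8],[[0,1,0],[0,0,0],6.8]]'
python3 -m jog '[[[-1,2,0],[0,0,0],6.8],[[-1.5,2.5,0],[0,0,0],6.8],[[-1.5,2.5,0],[0,0,0],6.8],[[-1.5,2.5,0],[0,0,0],6.8],[[-1.5,2.5,0],[0,0,0],6.8],[[-1.5,2.5,0],[0,0,0],6.8],[[-1.5,2.5,0],[0,0,0],6.8],[[-1.5,2.5,0],[0,0,0],6.8],[[-1.5,2,0],[0,0,0],6.8],[[-1,1,0],[0,0,0],6.8],[[0,0,0],[0,0,0],6.8],[[0,0,0],[0,0,0],6.8]]'
python3 - <<'E'
from meas import *
c=cap('top'); P=cloud(c); save(c,'t5.png'); d=cap('scene'); save(d,'s5.png')
for n,p in dict(tape=(149,136),weight=(222,140),drive=(186,226),tin=(413,133),staples=(373,233)).items():
    w=P[p[1]-28:p[1]+29,p[0]-28:p[0]+29].reshape(-1,3); w=w[w[:,2]>.014]
    print(n,rect(w[:,:2]),np.percentile(w[:,2],[5,50,95]).round(4))
E
```

```text
t: 39.15
tcp_pos: [0.4536, 0.1723, 0.1549]
tcp_rot: [[0.999, 0.052, 0.002], [0.052, -0.999, 0.001], [0.002, -0.001, -1.0]]
wrist_force: [-0.2, 0.6, -0.3]
finger_gap: 0.0681
grip_force: 0.0
t: 40.35
tcp_pos: [0.4544, -0.1408, 0.153]
tcp_rot: [[0.999, 0.049, 0.0], [0.049, -0.999, -0.001], [0.0, 0.001, -1.0]]
wrist_force: [-0.4, 0.1, 0.4]
finger_gap: 0.0683
grip_force: 0.0
t: 41.55
tcp_pos: [0.3271, -0.3694, 0.1526]
tcp_rot: [[0.999, 0.053, 0.0], [0.053, -0.999, 0.0], [0.0, -0.0, -1.0]]
wrist_force: [-0.4, 0.6, 0.3]
finger_gap: 0.068
grip_force: 0.0
tape (array([625.2, 260.8]), array([52.5, 52.2]), 61.4) [0.0165 0.0208 0.0235]
weight (array([613.5, 103.8]), array([34.5, 33.5]), 87.6) [0.0189 0.0223 0.025 ]
drive (array([454.9, 172.3]), array([100.7,  55.3]), 3.3) [0.0198 0.0229 0.0255]
tin (array([ 625.6, -261.2]), array([63.7, 63. ]), -86.3) [0.0192 0.0231 0.0259]
staples (array([ 440.3, -180.1]), array([64.1, 37.7]), 23.3) [0.0181 0.021  0.0237]
```

View pics/t5.png

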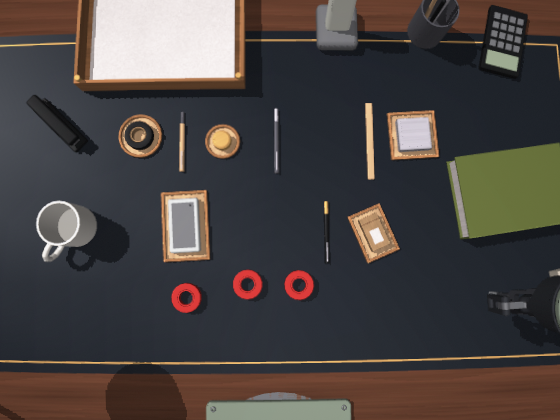

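View pics/s5.png

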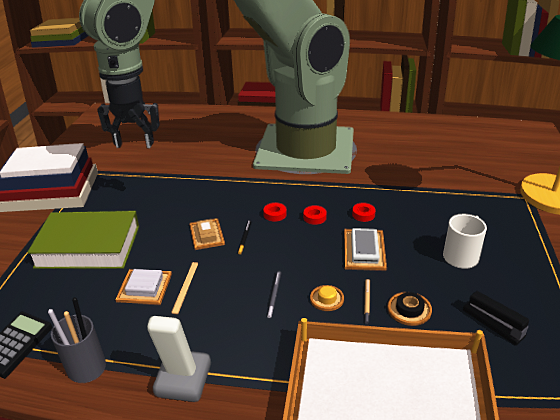

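All five things lie flat and centred in their trays: top at (140,135), (222,140), (186,226), (413,133), (373,233). Their measured top heights match the 21 and 23 mm expected, and the arm is clear.

```bash
python3 -c "
from bench import ctrl; print(ctrl.sign_off())"
```

```text
the job is handed in; nothing more can be done
None
```

All five things lie flat inside their own trays, nothing was dropped, and the job is handed in at about 42 s of the 128 s allowed; sign-off gave no verdict.

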